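# Start a keg's bung plug square with the socket wrench

### The arm

A 6-joint arm with a two-finger parallel gripper is mounted at the origin on the work surface. World frame = base frame: x ahead of the robot, y to its left, z up, the work surface at z = 0. Lengths are in m, angles in degrees, forces in N, time in s.
With the tool pointing down it reaches from about 0.35 to 0.85 m from the base axis. Payload 8.1 kg.
Tool frame: the origin (TCP) lies midway between the tips of the shut fingers; the grasp point (between the pads) lies 19 mm behind it; z points along the fingers, y is the line along which they close (so a half turn about z gives the same grasp; the last joint's range is limited). The gripper opens to 93 mm and grips with 3 to 60 N. Pads are 15 mm wide; open, the fingers measure 128 mm over their backs; the gripper's body (75 mm by 188 mm) begins 65 mm behind the grasp point.
Start: joints at [-81.383, 7.471, 85.268, -0, 87.261, -4.893], TCP at [0.14, -0.583, 0.219] pointing down, gripper open.
Joint ranges: [-169.43, 169.43], [-51.17, 129.36], [1.28, 143.12], [-76.62, 256.62], [0, 156.53], [-152.29, 152.29]. Speed limits (degrees/s): [136.94, 136.94, 159.86, 180, 180, 180].

### API

Orientations are given as a 3x3 rotation matrix whose columns are the frame's x, y, z axes.
In Python, from plant import robot, read_camera, camera_model, sign_off gives the robot as it stands. The module is installed in compiled form; this text tells all that it offers.
- The arm moves only by the shell command python3 -m inch 'ROWS'. ROWS is JSON, a list of rows, each a list of 7 numbers: the shift along the world's x, y, z in m, then the turn, a rotation vector about the world's x, y, z in rad, then the closure, from 0 (fully open) to 1 (shut). A call has exactly 5 rows; each row shifts and turns the commanded pose from where the row before left it; what a row does not reach is not made up. A row lasts 1/8 s, in which the tool goes at most 62.5 mm and 10.7 degrees, less where a joint would pass 70% of its speed; a pose out of reach is approached as far as the arm can. A call is refused whole if a number of a shift passes 0.0625 or a number of a turn 0.188, either way. A call with a gripper value outside its range is refused whole. The fingers move at their own pace and stop on an object; the grip force is fixed at half the most. Time passes only in rows, so rows that do not move let the fingers close, or fill a call up. It gives the time, the measured TCP pose, the force, the opening and the grip force at its end, in the units of the state.
- robot.read_state(): the state, without advancing time (a new reading comes with each control period).
- read_camera(name): name is "scene" or "top" or "wrist"; returns (picture, depth): 384x512x3 uint8, red, green, blue; 384x512 float32, m along the optical axis (not along the pixel's ray), 0 where there is no reading.
- camera_model(name): a dict with "fx", "fy", "cx", "cy" (pixels), "dist_coeffs" ([k1, k2, p1, p2, k3] as OpenCV has them; the pictures are not rectified), "world_to_cam" (4x4, takes a point from world to camera coordinates). Camera axes: x right, y down, z forward; pixel columns grow to the right and rows downward; lengths in m; the calibration is good to about 2 mm. A picture is of the moment at which its call begins: read the wrist's pose just before it. camera_model takes no time and is no camera call; for the wrist camera it gives the pose at the moment of the call.
- sign_off(): hands the job in; it is judged then, once.
The state is a dict: "t": time; "q": joint angles; "qd": joint speeds; "joint_torque": joint torques, N m; "tcp_pos": TCP position; "orientation": TCP orientation; "force": force on the tool from outside, world axes, zero at the start; "wrist_torque": the same for the moment, N m; "gripper_width": finger opening in m; "gripper_force": force on a finger pad.
Only numpy, scipy, OpenCV 4.12 (cv2) and the standard library are available. Lean on these libraries where they do the work, as an engineer would, in place of code of your own. Each camera call takes 0.05 s, during which the arm holds its last target. There are 200 camera calls.

### The job

Lift the red-handled square-socket wrench out of the blue bin, set it squarely and fully home on the square head of the brass plug in the tilted steel keg, in line with the plug, and only then start the thread by turning the plug clockwise a fifth of a turn, keeping the wrench in line and without forcing it. Then stand the wrench upright in its own half of the bin again and let go of it; do not knock the bottles about or take the spare plug out.

Things in the scene. Friction and masses are not known exactly. Their poses are not given: they have to be found in the camera images.
- wrench: Loose wrench, 105 mm long, 0.3 kg, standing upright on its open socket end in its half of the bin. Origin: centre of the open end; z up along it to the handle end, x and y square to its faces. Dark steel socket 38 x 38 mm, 30 mm high, with a square hole 27 x 27 mm, 18 mm deep. Red handle 24 x 24 mm, faces parallel to the socket's, from 30 to 105 mm above the origin. Same shape every quarter turn.
- bung (a point): Point on the plug's axis, on top of its flange before it turns; fixed to the keg. z: outward along the axis, tilted 5 to 24 degrees from vertical, to the cradle's -x side. x, y do not follow the square head: its angle differs each time and is not told (see it, or feel for it). The socket is fully home when its open end sits on the flange, the wrench's origin at this point.
- plug (a joint): Turn of the brass screw plug in rad: 0 at the start, grows clockwise seen from outside, range 0 to 2.4. Friction 0.2 N m, stays where left, sinks 1 mm per rad. Plug: flange 56 mm across (on a 68 mm steel collar, its top 7 mm above it), on it a square head 24 x 24 mm, 14 mm high, top edges bevelled 3 mm. The socket has 1.5 mm to spare on each side, about 7 degrees of play in angle.
- bin: Blue open bin, fixed, 130 (x) x 240 (y) x 36 mm high, walls and floor 5 mm; a lower divider across its middle makes two halves, each about 120 x 112 mm inside. Origin at the centre of its underside. The wrench's half is towards +y (centre at y = +58 mm), the spare plug's towards -y.
- cradle: Wooden cradle, fixed, 170 x 230 mm, origin at the centre of its underside. In it lies the steel keg, which cannot move: 150 mm in diameter, 260 mm long along the cradle's y, axis 104 mm up.
- spare_plug: Spare brass plug, loose, standing in the other half of the bin: 56 mm across, 38 mm high, origin at the centre of its underside. Leave it there.
- white_bottle_a: White plastic bottle with red cap, full and loose, 66 mm across, 150 mm high, origin at the centre of its underside. Not to be disturbed.
- white_bottle_b: Another white bottle, the same.
- glass_bottle: Stoppered glass reagent bottle, loose, 72 mm across, 136 mm high, origin at the centre of its underside. Not to be disturbed.
Not all that is in view belongs to the job. Several things have the shape of the spare_plug; the one meant has the colours described above.

How it is judged (in metres and radians):
On the way, in this order (a step that is already met when the one before it is completed fails the run):
1. the wrench is fully home on the plug and in line, the plug not yet turned (distance between wrench and bung below 0.006 m and angle between the z axis of wrench and the z axis of bung, either way round below 0.12 rad and value of joint plug below 0.2 rad), for 0.2 s.
2. the plug is turned a fifth of a turn, the wrench on it and in line (value of joint plug above 0.9 rad and distance between wrench and bung below 0.012 m and angle between the z axis of wrench and the z axis of bung, either way round below 0.14 rad), for 0.2 s.
At the end, for the whole second after the job is handed in: The plug stands turned clockwise by 0.9 to 1.7 rad (a fifth of a turn is 1.26), the wrench stands upright (within 0.1 rad) and still on the floor of its own half of the bin, released, and the spare plug is still in the bin (value of joint plug between 0.9 and 1.7 rad and angle between wrench's own z axis and vertical below 0.1 rad and linear speed of wrench below 0.02 m/s and height (world z) of wrench below 0.012 m and x of wrench in the frame of bin between -0.05 and 0.05 m and y of wrench in the frame of bin between 0.01 and 0.11 m and horizontal distance between spare_plug and bin below 0.12 m and height (world z) of spare_plug below 0.05 m); the robot touches nothing.
It fails at once if the plug is turned while the wrench is out of line with its axis (more than 0.14 rad): a crossed thread (velocity of joint plug above 0.15 rad/s and value of joint plug above 0.03 rad and angle between the z axis of wrench and the z axis of bung, either way round above 0.14 rad).
It fails at once if the plug is turned too far (more than 1.7 rad) (value of joint plug above 1.7 rad).
It fails at once if the wrench is forced against the keg (more than 90 N) (contact force between wrench and cradle above 90 N).
It fails at once if the spare plug is lifted or knocked over (height (world z) of spare_plug above 0.05 m or angle between spare_plug's own z axis and vertical above 0.6 rad).
It fails at once if a bottle is shoved (more than 30 mm) or tipped (distance of any of white_bottle_a, white_bottle_b, glass_bottle from where it was at the start of the episode above 0.03 m or angle between any of white_bottle_a, white_bottle_b, glass_bottle's own z axis and vertical above 0.5 rad).
It also fails if it takes over 61 s, if anything falls off the work surface, if the arm or the gripper's body presses on something with over 40 N, if the wrist force passes 120 N, or if a joint passes its speed limit or range.

## Working session

There is one attempt and no reset: what is moved stays moved. The work goes in short steps, Python scripts to look and compute and a shell command to move; the robot and the scene stay as the last step left them, time stands still between calls to the robot, and variables do not carry over. Pictures are saved under pics/ and viewed, at most 10 in all, crops included, and the job is handed in when it is done.

```bash
mkdir -p pics
cat > h.py <<'E'
import numpy as np, cv2
from plant import robot, read_camera, camera_model, sign_off
def cam(n):
    m=camera_model(n); p,d=read_camera(n)
    K=np.array([[m['fx'],0,m['cx']],[0,m['fy'],m['cy']],[0,0,1.]])
    return p,d,K,np.array(m['dist_coeffs'],float),np.array(m['world_to_cam'])
def ray(uv,K,D,T):
    u=cv2.undistortPoints(np.array(uv,float).reshape(-1,1,2),K,D).reshape(-1,2)
    r=np.c_[u,np.ones(len(u))]; R=T[:3,:3]; c=-R.T@T[:3,3]
    return c, r@R
def onplane(uv,z,C):
    c,r=ray(uv,*C); return c+r*((z-c[2])/r[:,2:3])
def cloud(d,K,D,T):
    v,u=np.indices(d.shape); c,r=ray(np.c_[u.ravel(),v.ravel()],K,D,T)
    P=(c+r*d.reshape(-1,1)).reshape(*d.shape,3); P[d==0]=np.nan; return P
E
python3 - <<'E'
from h import *
for n in('scene','top'):
    p,d,K,D,T=cam(n); np.savez(n,p=p,d=d,K=K,D=D,T=T); cv2.imwrite(f'pics/{n}.png',p[...,::-1])
    print(n,(d>0).mean(),-T[:3,:3].T@T[:3,3])
s=robot.read_state(); print(s['t'],s['tcp_pos'],s['orientation'],s['gripper_width'])
E
```

```text
scene 0.9958902994791666 [1.11841454 0.47007876 0.82880504]
top 0.9959055582682291 [ 0.48312355 -0.00688811  0.8677094 ]
0.1 [ 0.14012025 -0.5828854   0.21770851] [[ 9.72325579e-01  2.33629856e-01 -2.40988773e-04]
 [ 2.33629936e-01 -9.72324248e-01  1.61516713e-03]
 [ 1.43032036e-04 -1.62677050e-03 -9.99998667e-01]] 0.09288729035213199
```

View pics/top.png

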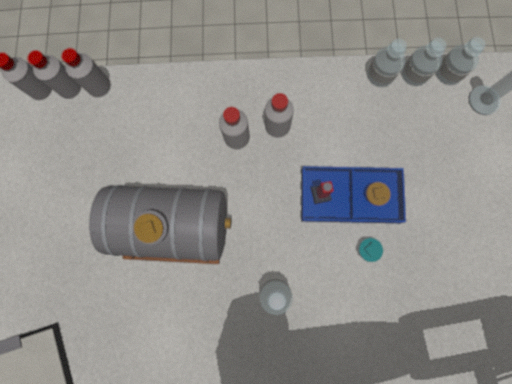

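View pics/scene.png

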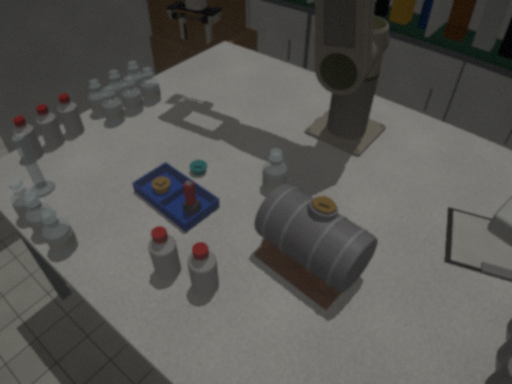

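The top view shows the bin at (353,195). The red wrench is at (324,190) in its left half (+y), the brass spare plug at (378,194), and a teal decoy at (370,249). The keg's plug is at (150,228), the two white bottles at (234,125) and (279,115), and the glass bottle at (275,295). The brass spare is the one in the bin and gets left there. The brass knob at (228,222) is the keg's tap on the end face, not the plug.

Run:
```python
from h import *
for n in('top','scene'):
    f=np.load(n+'.npz'); p,d=f['p'],f['d']; C=(f['K'],f['D'],f['T']); P=cloud(d,*C)
    h=cv2.cvtColor(p,cv2.COLOR_RGB2HSV); H,S,V=[h[...,i].astype(int) for i in range(3)]
    blue=(H>105)&(H<130)&(S>150); br=(H>10)&(H<28)&(S>110)&(V>70); red=((H<8)|(H>170))&(S>110)
    for nm,m in(('blue',blue),('brass',br),('red',red)):
        k,l,st,ce=cv2.connectedComponentsWithStats(m.astype(np.uint8))
        for i in range(1,k):
            if st[i,4]>25:
                q=P[l==i]; q=q[~np.isnan(q[:,0])]
                if len(q)and abs(q[0,0])<1 and q[0,1]<.7: print(n,nm,ce[i].round(),st[i,4],'min',np.percentile(q,3,0).round(3),'max',np.percentile(q,97,0).round(3),'med',np.median(q,0).round(3))
    if n=='top':
        c=np.argwhere(blue)[:,::-1]; g=onplane(c,.036,C)
        r=cv2.minAreaRect((g[:,:2]*1000).astype(np.float32)); print('bin rect',r)
    # wrench
    # plug plane: brass comp
    w=np.zeros_like(blue)
    m=br&(P[...,2]>.15); q=P[m]
    if len(q)>50:
        c=np.median(q,0); u,s,vt=np.linalg.svd(q-c); print('plug',n,len(q),c,vt[2],np.sqrt(s**2/len(q)))
    if n=='top':
        print(np.round(P[222:236:1,140:164:3,2],3))
f=np.load('top.npz')
a=cv2.resize(f['p'][150:270,90:240],None,fx=3,fy=3,interpolation=3);b=cv2.resize(f['p'][150:270,290:410],None,fx=3,fy=3,interpolation=3)
cv2.imwrite('pics/crop.png',np.hstack([a,b])[...,::-1])
```

```text
top blue [349. 196.] 3355 min [ 0.562 -0.324  0.002] max [ 0.68  -0.105  0.036] med [ 0.615 -0.211  0.005]
top brass [378. 193.] 368 min [ 0.6   -0.298  0.026] max [ 0.644 -0.253  0.044] med [ 0.62  -0.274  0.03 ]
top brass [148. 228.] 630 min [0.519 0.19  0.192] max [0.564 0.237 0.213] med [0.541 0.211 0.199]
top brass [227. 223.] 40 min [0.551 0.072 0.072] max [0.567 0.081 0.079] med [0.558 0.077 0.075]
top red [71. 57.] 245 min [0.921 0.403 0.134] max [0.953 0.434 0.152] med [0.934 0.416 0.149]
top red [37. 59.] 247 min [0.922 0.482 0.131] max [0.952 0.513 0.152] med [0.934 0.495 0.149]
top red [ 6. 61.] 187 min [0.921 0.562 0.131] max [0.953 0.582 0.151] med [0.933 0.57  0.148]
top red [279. 101.] 208 min [ 0.791 -0.061  0.145] max [ 0.822 -0.032  0.151] med [ 0.806 -0.046  0.149]
top red [231. 115.] 216 min [0.764 0.042 0.144] max [0.795 0.072 0.152] med [0.779 0.057 0.15 ]
top red [324. 191.] 76 min [ 0.612 -0.152  0.066] max [ 0.633 -0.13   0.111] med [ 0.616 -0.136  0.106]
bin rect ((620.4379272460938, -215.400390625), (233.77700805664062, 126.0719223022461), 87.1652297973632
[... 1742 characters left out ...]
max [ 0.636 -0.737  0.151] med [ 0.622 -0.75   0.147]
scene red [ 42. 109.] 89 min [ 0.69  -0.771  0.132] max [ 0.721 -0.739  0.151] med [ 0.707 -0.749  0.148]
scene red [ 19. 120.] 92 min [ 0.776 -0.772  0.134] max [ 0.804 -0.738  0.151] med [ 0.792 -0.748  0.148]
scene red [189. 194.] 160 min [ 0.622 -0.144  0.043] max [ 0.64  -0.127  0.11 ] med [ 0.636 -0.131  0.08 ]
scene red [159. 234.] 172 min [ 0.797 -0.058  0.138] max [ 0.826 -0.028  0.151] med [ 0.812 -0.039  0.149]
scene red [200. 250.] 194 min [0.771 0.046 0.138] max [0.8   0.076 0.151] med [0.787 0.062 0.148]
plug scene 223 [0.55078188 0.22029066 0.20013415] [-0.11038558  0.09945862  0.9888999 ] [0.01307825 0.009911   0.0059687 ]
```

View pics/crop.png

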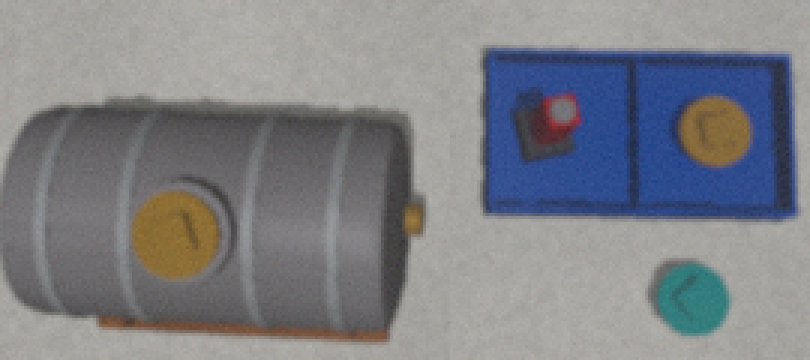

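```bash
python3 -m inch '[[0.05,0.055,0.01,0,0,0,0],[0.05,0.055,0.01,0,0,0,0],[0.05,0.055,0.01,0,0,0,0],[0.05,0.055,0.01,0,0,0,0],[0.05,0.055,0.01,0,0,0,0]]'; python3 -m inch '[[0.05,0.055,0.01,0,0,0,0],[0.05,0.055,0.01,0,0,0,0],[0.05,0.055,0,0,0,0,0],[0,0,0,0,0,0,0],[0,0,0,0,0,0,0]]'
python3 - <<'E'
from h import *
m=camera_model('wrist'); s=robot.read_state(); T=np.array(m['world_to_cam'])
print(s['q'],s['tcp_pos'],s['orientation'],m, -T[:3,:3].T@T[:3,3])
p,d,K,D,T=cam('wrist'); np.savez('w1',p=p,d=d,K=K,D=D,T=T); cv2.imwrite('pics/w1.png',p[...,::-1])
E
```

```text
t: 0.72
tcp_pos: [0.3494, -0.3524, 0.2602]
orientation: [[0.972, 0.233, -0.0], [0.233, -0.972, 0.0], [-0.0, -0.0, -1.0]]
force: [0.1, 0.1, 0.1]
gripper_width: 0.0929
gripper_force: 0.0
t: 1.35
tcp_pos: [0.4736, -0.2162, 0.2765]
orientation: [[0.972, 0.235, -0.001], [0.235, -0.972, 0.0], [-0.001, -0.0, -1.0]]
force: [-0.9, -0.7, -0.4]
gripper_width: 0.0929
gripper_force: 0.0
[-3.01627266e+01 -5.81889164e+00  9.26987353e+01 -3.24880200e-02
  9.31814499e+01  4.62659463e+01] [ 0.4735754  -0.21624433  0.27645436] [[ 9.72085161e-01  2.34625182e-01 -1.20940159e-03]
 [ 2.34625410e-01 -9.72085858e-01  4.80267635e-05]
 [-1.16437389e-03 -3.30442448e-04 -9.99999268e-01]] {'fx': 281.595848622176, 'fy': 281.595848622176, 'cx': 257.43987396592826, 'cy': 190.9937100065821, 'dist_coeffs': array([-0.00202485,  0.        ,  0.        ,  0.        ,  0.        ]), 'world_to_cam': array([[ 2.34563837e-01, -9.72100644e-01, -3.79312587e-04,
        -3.21125782e-01],
       [-9.33330926e-01, -2.25317929e-01,  2.79508879e-01,
         3.44568506e-01],
       [-2.71796227e-01, -6.52086507e-02, -9.60143033e-01,
         5.61942175e-01],
       [ 0.00000000e+00,  0.00000000e+00,  0.00000000e+00,
         1.00000000e+00]])} [ 0.5496547  -0.19788563  0.4431131 ]
```

View pics/w1.png

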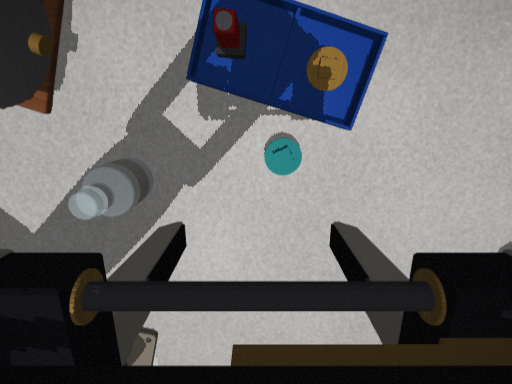

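Wrist view: the wrench's handle top is at (225,20) and its socket at (232,42). The spare is at (327,68), the teal decoy at (283,155) and the glass bottle at (105,190). I'll move in closer.

```bash
python3 -m inch '[[0.028,0.015,-0.01,0,0,0,0],[0.028,0.015,-0.01,0,0,0,0],[0.028,0.015,-0.01,0,0,0,0],[0.028,0.015,-0.01,0,0,0,0],[0,0,0,0,0,0,0]]'
python3 - <<'E'
from h import *
p,d,K,D,T=cam('wrist'); np.savez('w2',p=p,d=d,K=K,D=D,T=T); cv2.imwrite('pics/w2.png',p[...,::-1])
C=(K,D,T);P=cloud(d,*C)
h=cv2.cvtColor(p,cv2.COLOR_RGB2HSV); H,S,V=[h[...,i].astype(int) for i in range(3)]
red=((H<8)|(H>170))&(S>110)
ok=(P[...,0]>.53)&(P[...,0]<.70)&(P[...,1]>-.22)&(P[...,1]<-.08)
top=ok&(P[...,2]>.100)&(P[...,2]<.125)
q=P[top]; print('top n',len(q),q.mean(0),np.median(q[:,2]))
g=onplane(np.argwhere(top)[:,::-1],.110,C); r=cv2.minAreaRect((g[:,:2]*1000).astype(np.float32));print(r)
soc=ok&(P[...,2]>.032)&(P[...,2]<.0375)&~red&(abs(P[...,0]-r[0][0]/1000)<.032)&(abs(P[...,1]-r[0][1]/1000)<.032)
g=onplane(np.argwhere(soc)[:,::-1],.035,C); print('soc',len(g),cv2.minAreaRect((g[:,:2]*1000).astype(np.float32)))
b=(H>105)&(H<130)&(S>130)&(P[...,2]>.03)&(P[...,2]<.045)
g=onplane(np.argwhere(b)[:,::-1],.036,C);print('rim',cv2.minAreaRect((g[:,:2]*1000).astype(np.float32)))
E
```

```text
t: 2.02
tcp_pos: [0.5855, -0.157, 0.2352]
orientation: [[0.973, 0.233, -0.003], [0.233, -0.973, 0.001], [-0.002, -0.002, -1.0]]
force: [-0.0, -0.0, -0.5]
gripper_width: 0.093
gripper_force: 0.0
top n 540 [ 0.62900753 -0.14216836  0.11096661] 0.11106937398281236
((628.7804565429688, -142.25967407226562), (24.17045021057129, 23.73105812072754), 8.255265235900879)
soc 323 ((628.0652465820312, -142.41346740722656), (36.33782196044922, 37.970977783203125), 9.21813678741455)
rim ((624.0302734375, -216.80599975585938), (238.93557739257812, 128.4515838623047), 86.95429992675781)
```

View pics/w2.png

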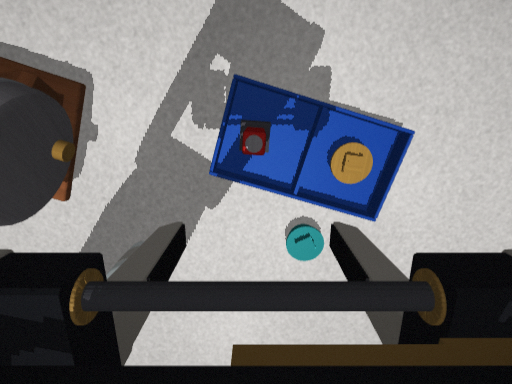

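The wrench is at (0.6285, -0.1423) with yaw 8.7°, and its sizes check out (24 mm handle, 37 mm socket, top 0.110). In this picture the handle is at (254,143), well inside its half of the bin, and the spare is at (352,163).

```bash
python3 -m inch '[[0.022,0.007,-0.01,0,0,-0.042,0],[0.021,0.008,-0.02,0,0,-0.042,0],[0,0,-0.02,0,0,0,0],[0,0,0,0,0,0,0],[0,0,0,0,0,0,0]]'; python3 -c "
from plant import robot;s=robot.read_state();print(s['tcp_pos'],s['orientation'],s['q'])"
```

```text
t: 2.7
tcp_pos: [0.6283, -0.1423, 0.1878]
orientation: [[0.989, 0.151, 0.0], [0.151, -0.989, -0.0], [0.0, 0.0, -1.0]]
force: [-0.1, -0.1, 0.4]
gripper_width: 0.0932
gripper_force: 0.0
[ 0.62828684 -0.1422672   0.18779439] [[ 9.88590303e-01  1.50628838e-01  4.06974359e-04]
 [ 1.50628984e-01 -9.88590301e-01 -3.56093693e-04]
 [ 3.48692925e-04  4.13332906e-04 -9.99999854e-01]] [-1.73099761e+01  1.50723104e+01  7.98913222e+01 -1.25883197e-02
  8.50080351e+01  6.40277409e+01]
```

```bash
python3 -m inch '[[0,0,-0.03,0,0,0,0],[0,0,-0.03,0,0,0,0],[0,0,-0.03,0,0,0,0],[0,0,-0.03,0,0,0,0],[0,0,-0.007,0,0,0,0]]'; python3 -m inch '[[0,0,0,0,0,0,0],[0,0,0,0,0,0,0.7],[0,0,0,0,0,0,0.85],[0,0,0,0,0,0,0.9],[0,0,0,0,0,0,0.9]]';python3 -m inch '[[0,0,0,0,0,0,0.9],[0,0,0,0,0,0,0.9],[0,0,0,0,0,0,0.9],[0,0,0,0,0,0,0.9],[0,0,0,0,0,0,0.9]]'
```

```text
t: 3.32
tcp_pos: [0.6275, -0.1414, 0.0588]
orientation: [[0.989, 0.151, -0.002], [0.151, -0.989, 0.001], [-0.002, -0.001, -1.0]]
force: [0.2, -0.3, 0.1]
gripper_width: 0.0932
gripper_force: 0.0
t: 3.95
tcp_pos: [0.629, -0.1413, 0.0602]
orientation: [[0.988, 0.151, 0.0], [0.151, -0.988, -0.0], [0.0, 0.0, -1.0]]
force: [0.4, -0.1, 0.1]
gripper_width: 0.0578
gripper_force: 0.0
t: 4.58
tcp_pos: [0.6288, -0.1413, 0.0598]
orientation: [[0.989, 0.151, -0.0], [0.151, -0.989, -0.0], [-0.0, -0.0, -1.0]]
force: [0.2, -0.2, -0.4]
gripper_width: 0.0235
gripper_force: 30.0
```

```bash
python3 -m inch '[[0,0,0.03,0,0,0,0.9],[0,0,0.045,0,0,0,0.9],[0,0,0.05,0,0,0,0.9],[0,0,0.05,0,0,0,0.9],[0,0,0.05,0,0,0,0.9]]'; python3 -m inch '[[-0.01,0.03,0.011,0,0,0.175,0.9],[-0.01,0.03,0.011,0,0,0.175,0.9],[-0.01,0.03,0.011,0,0,0.175,0.9],[-0.01,0.03,0.011,0,0,0.175,0.9],[-0.01,0.03,0.011,0,0,0.175,0.9]]';python3 -m inch '[[-0.01,0.03,0,0,0,0.175,0.9],[-0.01,0.03,0,0,0,0.175,0.9],[-0.01,0.03,0,0,0,0.175,0.9],[-0.005,0.03,0,0,0,0.171,0.9],[0,0,0,0,0,0,0.9]]'
python3 - <<'E'
from h import *
p,d,K,D,T=cam('wrist'); np.savez('w3',p=p,d=d,K=K,D=D,T=T); cv2.imwrite('pics/w3.png',p[...,::-1])
E
```

```text
t: 5.2
tcp_pos: [0.6284, -0.1411, 0.2859]
orientation: [[0.988, 0.151, -0.001], [0.151, -0.988, 0.0], [-0.001, -0.001, -1.0]]
force: [0.2, -0.5, -2.7]
gripper_width: 0.0242
gripper_force: 30.0
t: 5.82
tcp_pos: [0.5782, 0.0097, 0.3397]
orientation: [[0.513, 0.859, -0.001], [0.859, -0.513, 0.0], [-0.0, -0.001, -1.0]]
force: [0.5, 0.3, -2.6]
gripper_width: 0.024
gripper_force: 30.0
t: 6.45
tcp_pos: [0.5431, 0.1306, 0.3395]
orientation: [[-0.155, 0.988, -0.001], [0.988, 0.155, 0.0], [0.001, -0.001, -1.0]]
force: [0.2, -0.2, -2.9]
gripper_width: 0.0236
gripper_force: 30.0
```

View pics/w3.png

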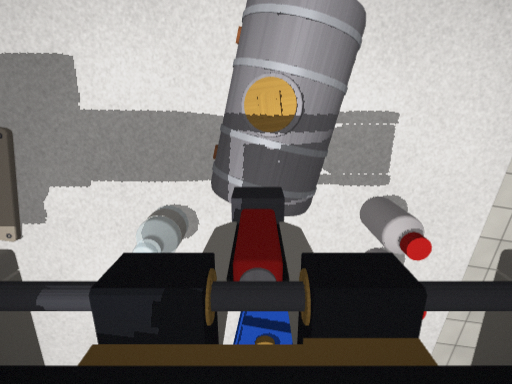

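Wrist view: the wrench hangs straight, with its socket at (258,200). The keg's brass plug is at (270,104), with the flange circle and square head in full view. Next I fit the flange plane, centre and head angle from depth.

```bash
cat > fit.py <<'E'
from h import *
fr=[cam('wrist') for _ in range(4)]; p,_,K,D,T=fr[0]; C=(K,D,T)
st=np.stack([f[1] for f in fr]); st[st==0]=np.nan; d=np.nan_to_num(np.nanmedian(st,0)); P=cloud(d,*C)
h=cv2.cvtColor(p,cv2.COLOR_RGB2HSV); H,S,V=[h[...,i].astype(int) for i in range(3)]
br=(H>8)&(H<30)&(S>100)&(P[...,2]>.16)&(P[...,2]<.24)&(P[...,1]>.15)&(P[...,1]<.28)
br=cv2.morphologyEx(br.astype(np.uint8),cv2.MORPH_CLOSE,np.ones((5,5)))>0
q=P[br&~np.isnan(P[...,0])]
rng=np.random.default_rng(0);best=0
for _ in range(800):   # flange plane: lower one; score inliers, with other brass above
    a=q[rng.choice(len(q),3,False)]; n=np.cross(a[1]-a[0],a[2]-a[0]); l=np.linalg.norm(n)
    if l<1e-5: continue
    n/=l; n*=np.sign(n[2]); e=(q-a[0])@n
    if n[2]<.88: continue
    s=(abs(e)<.0015).sum()
    if s>best and (e<-.004).mean()<.05: best=s;N=n;o=a[0]
for _ in range(3):
    i=q[abs((q-o)@N)<.002]; o=i.mean(0); N=np.linalg.svd(i-o)[2][2]; N*=np.sign(N[2])
hh=(q-o)@N; print('n',N.round(4),'tilt',np.degrees(np.arccos(N[2])),'inl',len(i),len(q),'head h',np.median(hh[hh>.009]),(hh>.009).sum())
c0,_=ray([[0,0]],*C)
X=np.array([1,0,0])-N[0]*N;X/=np.linalg.norm(X);Y=np.cross(N,X)
def pl(mask,off):
    _,r=ray(np.argwhere(mask)[:,::-1],*C); t=((o+off*N-c0)@N)/(r@N); g=c0+r*t[:,None]-o-off*N
    return (np.c_[g@X,g@Y]*1000).astype(np.float32)
co=pl(br,0); ctr,rad=cv2.minEnclosingCircle(co)
el=cv2.fitEllipse(cv2.convexHull(co)); print('flange circ',ctr,rad*2,'ell',el)
w3=lambda c,off:(o+off*N+(X*c[0]+Y*c[1])/1000)
print('flange centre',w3(el[0],0).round(4))
hd=np.zeros(br.shape,bool); hd[br]=((P[br]-o)@N>.0115)
hd=cv2.morphologyEx(hd.astype(np.uint8),cv2.MORPH_OPEN,np.ones((2,2)))>0
r=cv2.minAreaRect(pl(hd,.014)); print('head rect',r,'axis pt on flange',w3(r[0],0).round(4), 'X',X.round(3))
hd2=np.zeros(br.shape,bool); hd2[br]=((P[br]-o)@N>.006)
for off in(.011,): print('head all',cv2.minAreaRect(pl(hd2,off)))
# keg barrel check: axis direction & position from grey points
E
python3 fit.py
```

```text
n [-0.213   0.0166  0.9769] tilt 12.336831511910155 inl 1609 2283 head h 0.01370240182469315 582
flange circ (-0.9716109037399292, -0.7224611639976501) 55.78864288330078 ell ((-0.9567267298698425, -0.6085100173950195), (54.970149993896484, 55.6055793762207), 81.78471374511719)
flange centre [0.5433 0.2141 0.1977]
head rect ((0.2836308479309082, -1.0584802627563477), (23.126628875732422, 22.96820640563965), 14.722517013549805) axis pt on flange [0.5445 0.2136 0.198 ] X [0.977 0.004 0.213]
head all ((-1.0644235610961914, -0.11410903930664062), (24.64621925354004, 24.10076141357422), 15.31308364868164)
```

```bash
cat > tgt.py <<'E'
import sys; from h import *
from scipy.spatial.transform import Rotation as Ro
N=np.array([-.213,.0166,.9769]);N/=np.linalg.norm(N);B=np.array([.5435,.2139,.1977])
X=np.array([1,0,0])-N[0]*N;X/=np.linalg.norm(X);Y=np.cross(N,X)
off=.0548
def show(h,ang):
    a=np.radians(ang);x=X*np.cos(a)+Y*np.sin(a);R=np.c_[x,np.cross(-N,x),-N]
    s=robot.read_state();q=s['tcp_pos']-B;R0=np.array(s['orientation'])
    print('dpos',(B+N*(h+off)-s['tcp_pos']).round(4),'rotvec',Ro.from_matrix(R@R0.T).as_rotvec().round(4))
    o=s['tcp_pos']+R0[:,2]*off-B; xa=R0[:,0]
    print('wrench origin rel: along',(o@N).round(4),'lat X,Y',(o@X).round(4),(o@Y).round(4),'tilt err rad',np.arccos(min(1,-R0[:,2]@N)).round(4),'ang',np.degrees(np.arctan2(xa@Y,xa@X)).round(2))
    print('force',np.round(s['force'],1),'F.N',np.dot(s['force'],N).round(1),'M',np.round(s['wrist_torque'],2),'q',np.round(s['q'],1),'w',s['gripper_width'],'t',s['t'])
if __name__=='__main__': show(float(sys.argv[1]),float(sys.argv[2]))
E
python3 tgt.py .035 105
```

```text
dpos [-0.0196  0.0876 -0.0543] rotvec [-0.0286 -0.2139  0.1135]
wrench origin rel: along 0.0837 lat X,Y 0.0187 -0.0876 tilt err rad 0.2157 ang 98.18
force [ 0.2 -0.3 -4.1] F.N -4.0 M [-0.03 -0.09  0.  ] q [ 8.   0.1 80.5 -0.  99.5 -0.6] w 0.024148660235705444 t 6.7
```

```bash
python3 -m inch '[[-0.004,0.022,-0.007,-0.007,-0.053,0.028,0.9],[-0.005,0.022,-0.007,-0.007,-0.053,0.028,0.9],[-0.005,0.022,-0.02,-0.007,-0.054,0.028,0.9],[-0.005,0.022,-0.02,-0.007,-0.054,0.028,0.9],[0,0,0,0,0,0,0.9]]'; python3 tgt.py .035 105
python3 - <<'E'
from h import *
for n in('scene','wrist'):
    p,d,K,D,T=cam(n); np.savez(n+'4',p=p,d=d,K=K,D=D,T=T)
    if n=='scene': q=cv2.resize(p[130:280,240:400],None,fx=3,fy=3,interpolation=3)
    else: w=cv2.resize(p,None,fx=.6,fy=.6)
w=cv2.copyMakeBorder(w,0,max(0,q.shape[0]-w.shape[0]),0,0,0); cv2.imwrite('pics/pre.png',np.hstack([q,w])[...,::-1])
E
```

```text
t: 7.32
tcp_pos: [0.523, 0.2169, 0.2835]
orientation: [[-0.255, 0.944, 0.21], [0.964, 0.264, -0.017], [-0.071, 0.198, -0.978]]
force: [0.8, -1.1, -2.6]
gripper_width: 0.0238
gripper_force: 30.0
dpos [ 0.0014 -0.0015  0.0019] rotvec [ 0.0005 -0.0033 -0.0016]
wrench origin rel: along 0.0334 lat X,Y -0.002 0.0015 tilt err rad 0.0033 ang 105.1
force [ 0.8 -1.1 -2.6] F.N -2.8 M [-0.06  0.12 -0.01] q [20.8 -9.7 96.3 -5.2 82.3  5.8] w 0.023791451131479454 t 7.325
```

View pics/pre.png

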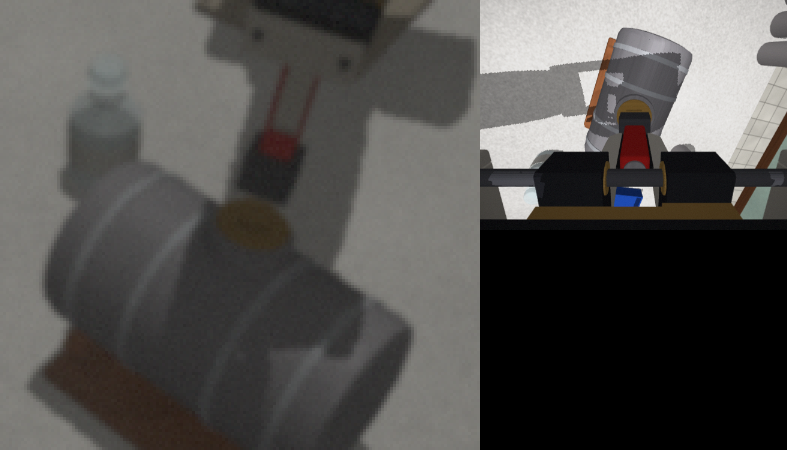

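The scene crop shows the wrench tilted in line, just above the plug at (255,215). In the wrist view the socket is over the brass head at (635,110). I'll correct the residual and lower it slowly along the axis.

```bash
python3 tgt.py .035 105; python3 -m inch '[[0.001,0,-0.004,0,0,0,0.9],[0.001,0,-0.005,0,0,0,0.9],[0.001,0,-0.005,0,0,0,0.9],[0,0,0,0,0,0,0.9],[0,0,0,0,0,0,0.9]]'; python3 tgt.py .015 105
```

```text
dpos [-0.0006 -0.0006 -0.0009] rotvec [-0.0003 -0.0001  0.0002]
wrench origin rel: along 0.0358 lat X,Y 0.0008 0.0006 tilt err rad 0.0002 ang 104.99
force [-0.8 -0.4 -2.1] F.N -1.9 M [-0.08  0.12  0.01] q [20.6 -9.6 96.1 -5.2 82.4  5.7] w 0.02384359771866083 t 7.425
t: 8.05
tcp_pos: [0.5279, 0.2166, 0.272]
orientation: [[-0.254, 0.944, 0.213], [0.965, 0.263, -0.016], [-0.071, 0.202, -0.977]]
force: [0.3, -0.7, -2.9]
gripper_width: 0.0239
gripper_force: 30.0
dpos [ 0.0007 -0.0016 -0.0061] rotvec [-0.0005  0.0003 -0.0007]
wrench origin rel: along 0.0211 lat X,Y 0.0006 0.0015 tilt err rad 0.0008 ang 105.03
force [ 0.3 -0.7 -2.9] F.N -2.9 M [-0.03  0.13  0.03] q [20.6 -9.1 97.  -5.2 80.8  5.8] w 0.023916547469016957 t 8.05
```

```bash
python3 -m inch '[[0,-0.001,-0.002,0,0,0,0.9],[0.0005,0,-0.0025,0,0,0,0.9],[0.0005,0,-0.0025,0,0,0,0.9],[0.0005,0,-0.0025,0,0,0,0.9],[0,0,0,0,0,0,0.9]]'; python3 tgt.py 0 105
```

```text
t: 8.68
tcp_pos: [0.5293, 0.2156, 0.2621]
orientation: [[-0.254, 0.944, 0.213], [0.965, 0.263, -0.016], [-0.071, 0.201, -0.977]]
force: [-0.9, 0.8, -3.2]
gripper_width: 0.0239
gripper_force: 30.0
dpos [ 0.0026 -0.0008 -0.0108] rotvec [-0.0004 -0.0001 -0.0009]
wrench origin rel: along 0.0111 lat X,Y -0.0002 0.0007 tilt err rad 0.0006 ang 105.04
force [-0.9  0.8 -3.2] F.N -3.0 M [-0.02  0.17 -0.02] q [20.4 -8.8 97.8 -5.2 79.8  5.7] w 0.023879146733950685 t 8.675
```

Now below the head top with no force. Continuing.

```bash
python3 -m inch '[[0.0005,0,-0.002,0,0,0,0.9],[0.0005,-0.0005,-0.002,0,0,0,0.9],[0.0005,0,-0.002,0,0,0,0.9],[0.0004,0,-0.002,0,0,0,0.9],[0,0,0,0,0,0,0.9]]'; python3 tgt.py 0 105
```

```text
t: 9.3
tcp_pos: [0.5313, 0.2154, 0.2542]
orientation: [[-0.254, 0.943, 0.213], [0.965, 0.263, -0.016], [-0.071, 0.202, -0.977]]
force: [0.8, 1.8, -4.3]
gripper_width: 0.0238
gripper_force: 30.0
dpos [ 0.0006 -0.0006 -0.003 ] rotvec [-0.0008  0.0003 -0.0011]
wrench origin rel: along 0.003 lat X,Y 0.0001 0.0006 tilt err rad 0.0011 ang 105.05
force [ 0.8  1.8 -4.3] F.N -4.3 M [0.55 0.07 0.11] q [20.3 -8.4 98.3 -5.2 78.9  5.6] w 0.023777614645260313 t 9.3
```

```bash
python3 -m inch '[[0.0002,0,-0.001,0,0,0,0.9],[0.0002,-0.0004,-0.001,0,0,0,0.9],[0.0002,0,-0.0008,0,0,0,0.9],[0,0,0,0,0,0,0.9],[0,0,0,0,0,0,0.9]]'; python3 tgt.py 0 105
```

```text
t: 9.93
tcp_pos: [0.5319, 0.2152, 0.2518]
orientation: [[-0.254, 0.943, 0.214], [0.965, 0.263, -0.015], [-0.07, 0.202, -0.977]]
force: [-0.7, 4.9, -1.2]
gripper_width: 0.0238
gripper_force: 30.0
dpos [-0.0001 -0.0004 -0.0006] rotvec [-0.0013  0.0007 -0.0011]
wrench origin rel: along 0.0006 lat X,Y 0.0003 0.0004 tilt err rad 0.0017 ang 105.05
force [-0.7  4.9 -1.2] F.N -1.0 M [1.14 0.33 0.28] q [20.2 -8.3 98.5 -5.2 78.6  5.6] w 0.02381419865060307 t 9.925
```

```bash
python3 -m inch '[[0,0.0007,0,0,0,0,0.9],[0.0001,0,-0.0007,0,0,0,0.9],[0.0001,0,-0.0007,0,0,0,0.9],[0,0,0,0,0,0,0.9],[0,0,0,0,0,0,0.9]]'; python3 tgt.py 0 105
```

```text
t: 10.55
tcp_pos: [0.5322, 0.2154, 0.2505]
orientation: [[-0.254, 0.943, 0.214], [0.965, 0.263, -0.016], [-0.071, 0.202, -0.977]]
force: [-2.2, 2.0, 1.1]
gripper_width: 0.0236
gripper_force: 30.0
dpos [-0.0003 -0.0006  0.0007] rotvec [-0.0004  0.0007 -0.0008]
wrench origin rel: along -0.0008 lat X,Y 0.0002 0.0006 tilt err rad 0.0009 ang 105.04
force [-2.2  2.   1.1] F.N 1.6 M [0.36 0.53 0.06] q [20.3 -8.2 98.5 -5.2 78.5  5.7] w 0.023571318125749113 t 10.55
```

```bash
python3 -m inch '[[0.0001,0,-0.0006,0,0,0,0.9],[0.0001,0.0003,-0.0006,0,0,0,0.9],[0,0,0,0,0,0,0.9],[0,0,0,0,0,0,0.9],[0,0,0,0,0,0,0.9]]'; python3 tgt.py 0 105
```

```text
t: 11.18
tcp_pos: [0.5322, 0.2155, 0.2504]
orientation: [[-0.253, 0.943, 0.214], [0.965, 0.263, -0.016], [-0.072, 0.202, -0.977]]
force: [-7.8, -0.6, 9.6]
gripper_width: 0.0237
gripper_force: 30.0
dpos [-0.0004 -0.0007  0.0008] rotvec [-0.0002  0.0011 -0.0006]
wrench origin rel: along -0.0009 lat X,Y 0.0003 0.0007 tilt err rad 0.0011 ang 105.03
force [-7.8 -0.6  9.6] F.N 11.0 M [-0.22  1.42 -0.04] q [20.3 -8.2 98.5 -5.2 78.5  5.7] w 0.02374778158021849 t 11.175
```

Seated: F·N rose 14 N with no further travel, at the predicted height (-0.9 mm). It's in line within 0.001 rad. Next, turn clockwise about the plug axis.

```bash
python3 -m inch '[[-0.0003,0,0,0.0107,-0.0008,-0.0488,0.9],[0,0,0,0.0213,-0.0017,-0.0977,0.9],[0,0,-0.0001,0.0213,-0.0017,-0.0977,0.9],[0,0,-0.0001,0.0213,-0.0017,-0.0977,0.9],[0,0,0,0,0,0,0.9]]'; python3 tgt.py 0 30
```

```text
t: 11.8
tcp_pos: [0.5324, 0.2151, 0.2501]
orientation: [[0.087, 0.973, 0.215], [0.996, -0.086, -0.017], [0.002, 0.216, -0.976]]
force: [-4.8, -1.2, 7.9]
gripper_width: 0.0239
gripper_force: 30.0
dpos [-0.0006 -0.0003  0.0011] rotvec [ 0.2054 -0.0141 -0.9354]
wrench origin rel: along -0.0012 lat X,Y 0.0004 0.0003 tilt err rad 0.0022 ang 84.88
force [-4.8 -1.2  7.9] F.N 8.7 M [-0.4   0.93 -0.15] q [20.3 -8.3 98.6 -5.3 78.4 25.9] w 0.023945033818105647 t 11.8
```

```bash
python3 -m inch '[[0,0,-0.0001,0.0213,-0.0017,-0.0977,0.9],[0,0,-0.0001,0.0213,-0.0017,-0.0977,0.9],[0,0,-0.0001,0.0213,-0.0017,-0.0977,0.9],[0,0,-0.0001,0.0213,-0.0017,-0.0977,0.9],[0,0,0,0,0,0,0.9]]'; python3 tgt.py 0 30
```

```text
t: 12.42
tcp_pos: [0.5324, 0.2147, 0.2497]
orientation: [[0.459, 0.862, 0.215], [0.884, -0.467, -0.018], [0.085, 0.199, -0.976]]
force: [-5.5, -2.7, 7.8]
gripper_width: 0.0239
gripper_force: 30.0
dpos [-0.0006  0.0001  0.0015] rotvec [ 0.1209 -0.0072 -0.5444]
wrench origin rel: along -0.0016 lat X,Y 0.0004 -0.0001 tilt err rad 0.0029 ang 61.95
force [-5.5 -2.7  7.8] F.N 8.8 M [-0.68  0.88 -0.2 ] q [20.3 -8.3 98.6 -5.4 78.3 48.8] w 0.02387414650044509 t 12.425
```

```bash
python3 -m inch '[[0,0.0002,-0.0001,0.0213,-0.0017,-0.0977,0.9],[0,0.0002,-0.0001,0.0213,-0.0017,-0.0977,0.9],[0,0,-0.0001,0.0213,-0.0017,-0.0977,0.9],[0,0,-0.0001,0.0213,-0.0017,-0.0977,0.9],[0,0,-0.0001,0.0213,-0.0017,-0.0977,0.9]]';  python3 -m inch '[[0,0,-0.0001,0.0107,-0.0008,-0.0488,0.9],[0,0,0,0,0,0,0.9],[0,0,0,0,0,0,0.9],[0,0,0,0,0,0,0.9],[0,0,0,0,0,0,0.9]]'; python3 tgt.py 0 30
```

```text
t: 13.05
tcp_pos: [0.5325, 0.2154, 0.2494]
orientation: [[0.817, 0.535, 0.216], [0.551, -0.834, -0.018], [0.17, 0.134, -0.976]]
force: [-5.8, -2.1, 9.2]
gripper_width: 0.0237
gripper_force: 30.0
t: 13.68
tcp_pos: [0.5325, 0.2153, 0.2493]
orientation: [[0.841, 0.496, 0.216], [0.511, -0.859, -0.018], [0.176, 0.126, -0.976]]
force: [-5.2, -2.4, 8.1]
gripper_width: 0.0238
gripper_force: 30.0
dpos [-0.0007 -0.0005  0.002 ] rotvec [ 0.0037  0.0027 -0.0086]
wrench origin rel: along -0.0021 lat X,Y 0.0004 0.0004 tilt err rad 0.0034 ang 30.52
force [-5.2 -2.4  8.1] F.N 9.0 M [-0.54  0.88 -0.11] q [20.4 -8.2 98.6 -5.4 78.3 80.3] w 0.023839698046337184 t 13.675
```

The plug sank 1.2 mm, which implies about 1.2 rad. Now back off slightly and withdraw along the axis.

```bash
python3 -m inch '[[0,0,0.001,-0.0085,0.0007,0.039,0.9],[-0.0006,0,0.003,0,0,0,0.9],[-0.0011,0,0.005,0,0,0,0.9],[-0.0013,0,0.006,0,0,0,0.9],[-0.0013,0,0.006,0,0,0,0.9]]';  python3 -m inch '[[-0.0044,0,0.02,0,0,0,0.9],[-0.0044,0,0.02,0,0,0,0.9],[-0.0044,0,0.02,0,0,0,0.9],[-0.0044,0,0.02,0,0,0,0.9],[0,0,0,0,0,0,0.9]]'; python3 tgt.py 0 30
python3 - <<'E'
from h import *
p,d,K,D,T=cam('wrist'); cv2.imwrite('pics/w5.png',p[...,::-1])
E
```

```text
t: 14.3
tcp_pos: [0.5275, 0.216, 0.2692]
orientation: [[0.821, 0.529, 0.214], [0.545, -0.838, -0.017], [0.17, 0.131, -0.977]]
force: [-0.8, -0.1, -2.4]
gripper_width: 0.0238
gripper_force: 30.0
t: 14.92
tcp_pos: [0.5108, 0.2166, 0.3517]
orientation: [[0.82, 0.529, 0.218], [0.545, -0.838, -0.016], [0.174, 0.132, -0.976]]
force: [0.3, -0.5, -3.6]
gripper_width: 0.0238
gripper_force: 30.0
dpos [ 0.0211 -0.0018 -0.1005] rotvec [ 0.0096  0.0043 -0.0485]
wrench origin rel: along 0.1027 lat X,Y 0.0011 0.0001 tilt err rad 0.0052 ang 32.83
force [ 0.3 -0.5 -3.6] F.N -3.6 M [ 0.01  0.22 -0.03] q [ 21.3 -11.8  91.2  -5.4  89.1  77.9] w 0.023789742589536457 t 14.925
```

View pics/w5.png

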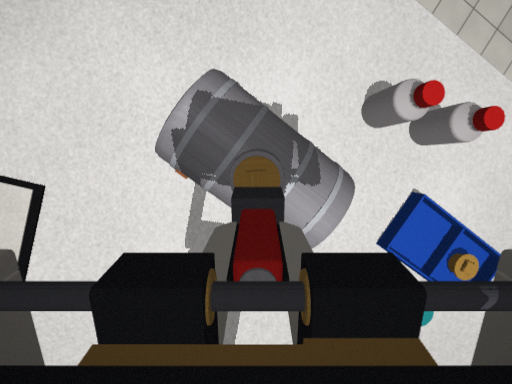

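The plug is partly hidden behind the socket at (258,170). The bin is at (445,240), with the spare at (465,265) still in place. I'll bring the tool upright, move towards the bin and measure the plug angle on the way.

```bash
python3 -m inch '[[0.008,-0.027,0,0.003,0.055,0,0.9],[0.008,-0.027,0,0.004,0.055,0,0.9],[0.008,-0.027,0,0.004,0.055,0,0.9],[0.008,-0.027,0,0.004,0.055,0,0.9],[0,0,0,0,0,0,0.9]]'; python3 fit.py;  python3 tgt.py 0 30
```

```text
t: 15.6
tcp_pos: [0.5427, 0.1061, 0.3466]
orientation: [[0.841, 0.541, -0.008], [0.541, -0.841, -0.003], [-0.008, -0.002, -1.0]]
force: [-0.4, -0.1, -3.0]
gripper_width: 0.0242
gripper_force: 30.0
n [-0.209   0.0178  0.9778] tilt 12.10595136429071 inl 1250 1975 head h 0.013590305720041506 487
flange circ (-3.1555044651031494, 1.3745723962783813) 57.18524169921875 ell ((-3.1303818225860596, 1.8203186988830566), (55.30015182495117, 56.83134841918945), 69.06526947021484)
flange centre [0.5439 0.2141 0.1958]
head rect ((-2.629225730895996, -2.3154640197753906), (22.464900970458984, 22.733919143676758), 34.17080307006836) axis pt on flange [0.5444 0.21   0.196 ] X [0.978 0.004 0.209]
head all ((-2.7599358558654785, -0.61968994140625), (25.045059204101562, 26.5056209564209), 37.1698112487793)
dpos [-0.0099  0.1059 -0.0972] rotvec [-0.0095 -0.2194 -0.0502]
wrench origin rel: along 0.0924 lat X,Y 0.0181 -0.1067 tilt err rad 0.2195 ang 33.59
force [ 0.6  0.3 -2.7] F.N -2.8 M [-0.03  0.02  0.01] q [ 6.100e+00 -5.000e-01  8.020e+01 -1.000e-01  1.006e+02  6.310e+01] w 0.023633643597546817 t 15.8
```

The head is now at about 35°, down from 105°, so it turned about 70° (1.22 rad), in range. Now to the bin.

```bash
python3 -m inch '[[0.0095,-0.0285,0,0.002,-0.008,0,0.9],[0.0095,-0.0285,0,0,0,0,0.9],[0.0095,-0.0285,0,0,0,0,0.9],[0.0095,-0.0285,0,0,0,0,0.9],[0.0095,-0.0285,0,0,0,0,0.9]]';python3 -m inch '[[0.0095,-0.0285,0,0,0,0,0.9],[0.0095,-0.0285,0,0,0,0,0.9],[0.0095,-0.0285,-0.01,0,0,0,0.9],[0.009,-0.0285,-0.02,0,0,0,0.9],[0,0,-0.02,0,0,0,0.9]]';python3 -m inch '[[0,0,-0.04,0,0,0,0.9],[0,0,-0.04,0,0,0,0.9],[0,0,-0.04,0,0,0,0.9],[0,0,0,0,0,0,0.9],[0,0,0,0,0,0,0.9]]'; python3 -c "
from plant import robot;s=robot.read_state();print(s['tcp_pos'],s['orientation'].round(4) if hasattr(s['orientation'],'round') else s['orientation'])"
```

```text
t: 16.42
tcp_pos: [0.5897, -0.034, 0.3492]
orientation: [[0.838, 0.546, 0.005], [0.546, -0.838, -0.0], [0.004, 0.003, -1.0]]
force: [0.8, 0.0, -2.1]
gripper_width: 0.0235
gripper_force: 30.0
t: 17.05
tcp_pos: [0.6273, -0.1491, 0.298]
orientation: [[0.84, 0.543, 0.004], [0.543, -0.84, -0.001], [0.003, 0.003, -1.0]]
force: [0.3, 1.1, -4.1]
gripper_width: 0.0239
gripper_force: 30.0
t: 17.68
tcp_pos: [0.6278, -0.1475, 0.1808]
orientation: [[0.838, 0.545, 0.006], [0.545, -0.838, -0.001], [0.005, 0.004, -1.0]]
force: [0.3, -0.3, -2.4]
gripper_width: 0.0242
gripper_force: 30.0
[ 0.62781768 -0.14754406  0.18079632] [[ 8.384e-01  5.450e-01  5.800e-03]
 [ 5.450e-01 -8.385e-01 -5.000e-04]
 [ 4.600e-03  3.600e-03 -1.000e+00]]
```

```bash
python3 -m inch '[[0,-0.003,-0.035,0,0.006,0,0.9],[0,0,-0.035,0,0,0,0.9],[0,0,-0.03,0,0,0,0.9],[0,0,-0.012,0,0,0,0.9],[0,0,0,0,0,0,0.9]]';python3 -m inch '[[0,0,-0.003,0,0,0,0.9],[0,0,-0.003,0,0,0,0.9],[0,0,-0.002,0,0,0,0.9],[0,0,0,0,0,0,0.9],[0,0,0,0,0,0,0.9]]'
```

```text
t: 18.3
tcp_pos: [0.6278, -0.1514, 0.068]
orientation: [[0.839, 0.544, -0.001], [0.544, -0.839, -0.0], [-0.001, -0.0, -1.0]]
force: [-0.5, 0.2, -2.6]
gripper_width: 0.0241
gripper_force: 30.0
t: 18.92
tcp_pos: [0.6277, -0.1515, 0.0598]
orientation: [[0.839, 0.544, -0.001], [0.544, -0.839, -0.0], [-0.001, -0.0, -1.0]]
force: [0.2, 1.0, 3.1]
gripper_width: 0.0241
gripper_force: 30.0
```

```bash
python3 -m inch '[[0,0,0,0,0,0,0.6],[0,0,0,0,0,0,0.5],[0,0,0,0,0,0,0.3],[0,0,0,0,0,0,0.1],[0,0,0,0,0,0,0]]';python3 -m inch '[[0,0,0,0,0,0,0],[0,0,0,0,0,0,0],[0,0,0.02,0,0,0,0],[0,0,0.03,0,0,0,0],[0,0,0.03,0,0,0,0]]';python3 -m inch '[[0,0,0.04,0,0,0,0],[-0.02,-0.01,0.03,0,0,0,0],[-0.02,-0.01,0.02,0,0,0,0],[0,0,0,0,0,0,0],[0,0,0,0,0,0,0]]'
python3 - <<'E'
from h import *
p,d,K,D,T=cam('wrist'); C=(K,D,T);P=cloud(d,*C)
ok=(abs(P[...,0]-.628)<.03)&(abs(P[...,1]+.151)<.03)
for z0,z1,z in((.10,.13,.110),(.031,.0385,.035)):
    m=ok&(P[...,2]>z0)&(P[...,2]<z1);g=onplane(np.argwhere(m)[:,::-1],z,C);print(m.sum(),np.median(P[m],0),cv2.minAreaRect((g[:,:2]*1000).astype(np.float32)))
t=cam('top')[0]; s=cam('scene')[0]
cv2.imwrite('pics/end.png',np.hstack([cv2.resize(p,(400,300)),cv2.resize(t,(400,300))])[...,::-1])
E
```

```text
t: 19.55
tcp_pos: [0.6271, -0.1513, 0.0588]
orientation: [[0.839, 0.544, -0.002], [0.544, -0.839, -0.0], [-0.002, -0.001, -1.0]]
force: [0.6, 0.3, 0.5]
gripper_width: 0.0692
gripper_force: 0.0
t: 20.18
tcp_pos: [0.6274, -0.1514, 0.1414]
orientation: [[0.839, 0.544, -0.001], [0.544, -0.839, -0.0], [-0.001, -0.0, -1.0]]
force: [0.1, 0.6, -0.5]
gripper_width: 0.093
gripper_force: 0.0
t: 20.8
tcp_pos: [0.5874, -0.171, 0.2289]
orientation: [[0.839, 0.544, -0.002], [0.544, -0.839, 0.0], [-0.001, -0.001, -1.0]]
force: [-0.2, -0.3, -0.0]
gripper_width: 0.0928
gripper_force: 0.0
562 [ 0.62784981 -0.15148293  0.11106118] ((627.5770263671875, -151.71829223632812), (24.017667770385742, 22.37854766845703), 32.96092224121094)
369 [ 0.63415169 -0.14491768  0.03572286] ((626.8897705078125, -152.22764587402344), (36.183807373046875, 38.0513801574707), 32.959716796875)
```

View pics/end.png

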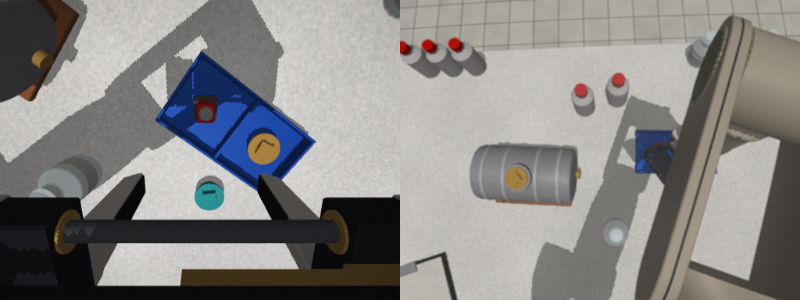

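The wrench stands upright in its own half at (206,110) and is released. The spare is in place at (263,148) and the bottles haven't moved. Handing in.

```bash
python3 -c "
from plant import sign_off;print(sign_off())"
```

```text
the job is handed in; nothing more can be done
None
```

The job is handed in, with no verdict returned: the wrench was seated fully home and in line on the plug, the plug turned about 1.2 rad clockwise, and the wrench is standing released in its own half of the bin, with the spare plug and bottles left in place.

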